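# Load the sample card and close the reader's bar switch evenly

### The arm

A 6-joint arm with a two-finger parallel gripper is mounted at the origin on a cart in front of the work surface, level with it; the furniture and walls round the work are solid. World frame = base frame: x ahead of the robot, y to its left, z up, the work surface at z = 0. Lengths are in m, angles in rad, forces in N, time in s.
With the tool pointing down it reaches from about 0.375 to 0.825 m from the base axis. Payload 5.5 kg.
Tool frame: the origin (TCP) lies where the fingers leave the gripper's body, on its centre line; the fingertips stand 73 mm ahead of it and the grasp point (between the pads) lies 54 mm ahead of it; z points along the fingers, y is the direction in which the jaws open and shut (so a half turn about z gives the same grasp; the last joint's range is limited). The gripper opens to 85 mm and grips with 20 to 120 N. Pads are 22 mm wide; open, the fingers measure 114 mm over their backs; the gripper's body (76 mm by 85 mm) begins 54 mm behind the grasp point. The pads swing forward as they close: fully open they stand 13 mm farther back than shut.
Start: joints at [-1.163, 0.314, -0.047, 1.21, 0, 1.571], TCP at [0.238, -0.551, 0.304] pointing down, gripper open.
Joint ranges: [-2.67, 2.67], [-0.69, 1.73], [-1.03, 1.25], [-2.08, 2.16], [-1.42, 1.45], [-3.14, 3.14]. Speed limits (rad/s): [2.39, 2.39, 3.01, 3.14, 3.14, 3.14].

### API

Orientations are given as a unit quaternion [w, x, y, z].
In Python, from station import telemetry, viewer, bot gives the robot as it stands.
- The arm moves only by the tool carry_out, never from a script. Its argument "series" is a list of rows, each a list of 6 numbers: the shift along the tool's x, y, z in mm, then the turn, a rotation vector about the tool's x, y, z in rad. A call has 1 to 8 rows; each row shifts and turns the commanded pose from where the row before left it, along the tool's axes as they then stand; what a row does not reach is not made up. A row lasts 1/8 s, in which the tool goes at most 62.5 mm and 10.7 degrees, less where a joint would pass 70% of its speed; a pose out of reach is approached as far as the arm can. A call with a gripper value outside its range is refused whole. "hand" is the finger opening in mm, from 0 to 85.4, set as the call begins (left out, the last holds). The fingers move at their own pace and stop on an object; "squeeze" is the grip in N (left out, the last holds). Time passes only in rows, so rows that do not move let the fingers close. It gives the time, the measured TCP pose, the force and the opening at its end, in the units of the state.
- telemetry.read_state(): the state, without advancing time (a new reading comes with each control period).
- viewer.capture(name): name is "side" or "top"; returns a dict with "image" (480x640x3 uint8, blue, green, red), "depth" (480x640 float32, m along the optical axis (not along the pixel's ray), 0 where there is no reading), "fx", "fy", "cx", "cy" (pixels), "xyz" and "attitude" of the camera in the world. Camera axes: x right, y down, z forward; pixel columns grow to the right and rows downward; lengths in m; the calibration is good to about 2 mm. A picture is of the moment at which its call begins.
- bot.hand_in(): hands the job in, once; it reports no verdict.
The state is a dict: "t": time; "joint_positions": joint angles; "qd": joint speeds; "effort": joint torques, N m; "position": TCP position; "orientation": TCP orientation; "contact_force": force on the tool from outside, world axes, zero at the start; "moment": the same for the moment, N m; "width": finger opening in m.
Only numpy, scipy, OpenCV 4.12 (cv2) and the standard library are available. Lean on these libraries where they do the work, as an engineer would, in place of code of your own. Each camera call takes 0.05 s, during which the arm holds its last target.

### The job

Lay the green sample card flat in the nest of the card reader while the reader's red bar is still raised. Then push the long red bar switch down near its middle, so that both ends travel down evenly, until it is fully home and stays down, with the card still seated in its nest.

Things in the scene. Friction and masses are not known exactly. Their poses are not given: they have to be found in the camera images.
- bed: Card reader, fixed to the bench on either side of the robot's centre line, slightly turned: blue base plate 230 (x) x 260 (y) x 12 mm, a black card platform in its middle, a red bar along its front (-x) edge, and behind the nest (from x = +85 mm) a grey housing, 46 mm above the bench (58 at its cheeks). Origin: centre of its underside; x to its back, y to its left, z up.
- nest (a point): Centre of the top of the black card platform, 30 mm above the bench; the seated card's underside is here, its length along y. Axes as the reader's. The platform is 44 (x) x 130 (y) mm and stands 18 mm above the base plate: the card overhangs it by 3 mm on both long sides. The bar's inner edge is at about x = -80 mm, its side arms at |y| = 111 to 121 mm.
- nest_end (a point): Top of the locator at the left (+y) short end of the nest. Six aluminium locators rise 6 mm above the platform and leave the card 4 mm play on every side: one at each short end (inner face at |y| = 72 mm, 8 mm thick), two on each long side (inner face at |x| = 29 mm, 7 mm thick, |y| = 41 to 59 mm). The middle 80 mm of the long sides is open for fingers.
- card: Flat green sample card with three round windows and a pale label in a row, rigid, 50 (x) x 135 (y) x 5 mm (z), about 35 g, lying flat on the bench. Origin: centre of its underside; y along its length. Either end may go to either side of the nest.
- bar_yoke (a joint): Swing of the bar's steel yoke in rad: 0 fully down (home, a hard stop), 0.24 fully up; starts at 0.14 to 0.20. Its hinge runs along the reader's y at x = +100 mm, 40 mm above the bench; the bar is 200 mm in front of it, so 0.2 rad is about 40 mm of height. Stiff, no spring: it stays where it is left; some 4 to 6 N down on the bar moves it.
- bar (a joint): Lengthwise tilt of the red bar on its centre pivot, in rad: 0 level, positive with the left (+y) end high. Sprung level, 7 N m per rad, free to +-0.12: 10 N pressed 40 mm off the middle tilts it by 0.057.
- bar_mid (a point): Middle of the top face of the red bar (with a black rubber strip on top): the place to press. The bar is 28 (x) x 200 (y) x 12 mm. It moves with the bar; home it is 63 mm above the bench and 100 mm in front of the nest's centre.
- bar_left (a point): Left (+y) end of the bar's top face.
- bar_right (a point): Right (-y) end of the bar's top face.
Mind the look-alikes: they are no part of the job. What is shaped like the card but blue or orange is not meant.

How it is judged:
On the way, in this order (a step that is already met when the one before it is completed fails the run):
1. the card lies flat in the nest, let go, while the bar is still raised (horizontal distance between card and nest below 0.009 m and z of card in the frame of nest between -0.003 and 0.003 m and angle between the y axis of card and the y axis of bed, either way round below 0.12 rad and angle between card's own z axis and vertical below 0.05 rad and value of joint bar_yoke above 0.1 rad and contact force between the fingers and card below 0.05 N), for 0.2 s.
2. the bar is pressed fully home, level (value of joint bar_yoke below 0.02 rad and value of joint bar between -0.06 and 0.06 rad), for 0.2 s.
At the end, for the whole second after the job is handed in: The card lies at rest, flat on the platform between the locators (centre within 9 mm, height within 3 mm, turned at most 0.12 rad from the nest, either way round), and the red bar is home (yoke below 0.02 rad, 4 mm at the bar) and level within 0.03 rad (horizontal distance between card and nest below 0.009 m and z of card in the frame of nest between -0.003 and 0.003 m and angle between the y axis of card and the y axis of bed, either way round below 0.12 rad and angle between card's own z axis and vertical below 0.05 rad and value of joint bar_yoke below 0.02 rad and value of joint bar between -0.03 and 0.03 rad and linear speed of card below 0.02 m/s); the robot touches nothing.
It fails at once if the bar is pressed so unevenly that one end runs more than 12 mm ahead of the other (tilt over 0.06 rad) (value of joint bar above 0.06 rad or value of joint bar below -0.06 rad).
It also fails if it takes over 54 s, if anything falls off the work surface, if the arm or the gripper's body presses on something with over 40 N, if the wrist force passes 120 N, or if a joint passes its speed limit or range.

## Working session

There is one attempt and no reset: what is moved stays moved. The work goes in short steps, Python scripts to look and compute and a tool call to move; the robot and the scene stay as the last step left them, time stands still between calls to the robot, and variables do not carry over. Pictures are saved under pics/ and viewed, and the job is handed in when it is done.

Besides the shell and the picture viewer there is one more tool, called by a JSON object that holds its "method" and its "body", one argument or row to a line. carry_out: Moves the arm, as the interface text tells. Its arguments: {"type":"object","properties":{"series":{"type":"array","items":{"type":"array","items":{"type":"number"}}},"hand":{"type":"number"},"squeeze":{"type":"number"}},"required":["series"]}

```bash
ls; mkdir -p pics
python3 - <<'E'
from station import telemetry, viewer
import cv2,numpy as np
print(telemetry.read_state())
for n in("side","top"):
    c=viewer.capture(n); cv2.imwrite(f"pics/{n}0.png",c["image"]); np.savez(f"{n}0.npz",**c)
    print(n,c["fx"],c["fy"],c["cx"],c["cy"],c["xyz"],c["attitude"])
E
```

```text
pics
{'t': 0.0, 'joint_positions': array([-1.16302382e+00,  3.14255786e-01, -4.80979253e-02,  1.21022258e+00,
       -3.20506040e-05,  1.57083453e+00]), 'qd': array([ 0.00057903,  0.00059959,  0.00120243, -0.00086947, -0.0005518 ,
        0.00081336]), 'effort': array([-1.33208673e-04, -5.39590323e+01,  3.39748263e+01,  1.92556746e-02,
        1.62365500e-04,  1.36603390e-06]), 'position': array([ 0.23774421, -0.55037319,  0.30300837]), 'orientation': array([-8.68301560e-04,  9.79290576e-01,  2.02457837e-01, -1.95910934e-04]), 'contact_force': array([-0.46329456,  0.29595639,  0.48043947]), 'moment': array([ 0.00472298, -0.01234052,  0.05884271]), 'width': 0.08520679491943514}
side 495.2320115816366 495.2320115816366 314.60053406934 239.89633185570736 [0.15531777 0.5914817  0.57224633] [ 0.13692029 -0.25769887  0.8473902  -0.44359213]
top 598.5595938984419 598.5595938984419 327.27904787255926 236.67005361531727 [ 0.43010769 -0.03402457  1.34621391] [ 0.04519748 -0.70123613  0.71086022 -0.03004708]
```

View pics/top0.png

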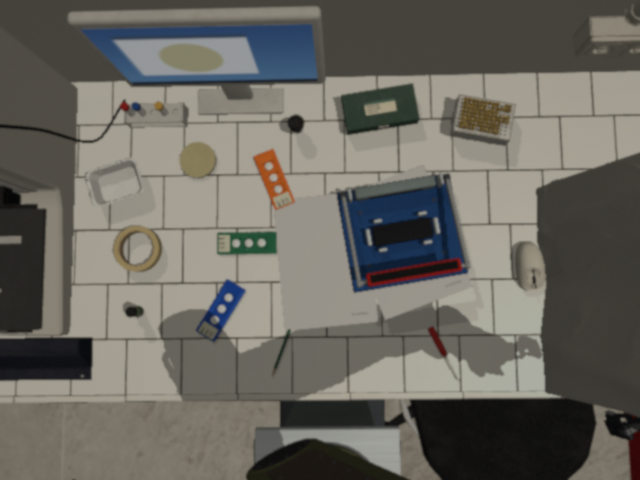

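View pics/side0.png

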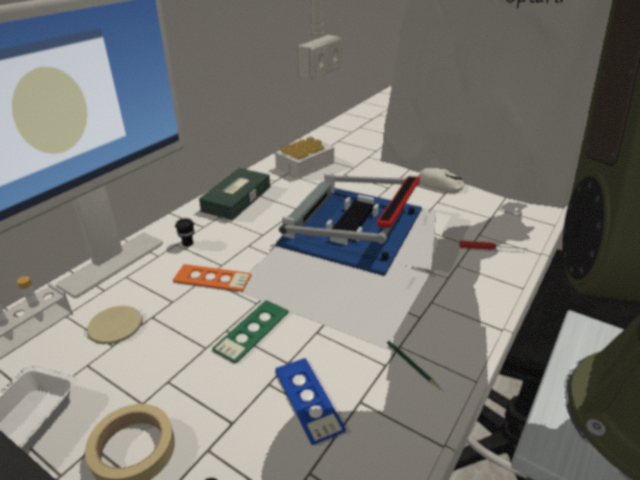

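The green card (top view 247,243) is the one meant. The orange card (274,180) and blue card (221,310) have the same shape but the wrong colour, and the dark-green item (380,108) is a thick box. Next I'll measure and confirm with an enlarged crop.

```bash
cat > h.py <<'E'
import numpy as np,cv2
from scipy.spatial.transform import Rotation as R
def load(n): return dict(np.load(n,allow_pickle=True))
def rot(c):
    q=c["attitude"]; return R.from_quat([q[1],q[2],q[3],q[0]]).as_matrix()
def ray(c,uv,z):
    uv=np.atleast_2d(uv).astype(float)
    d=np.c_[(uv[:,0]-c["cx"])/c["fx"],(uv[:,1]-c["cy"])/c["fy"],np.ones(len(uv))]@rot(c).T
    s=(z-c["xyz"][2])/d[:,2]
    return c["xyz"]+d*s[:,None]
def proj(c,P):
    p=(np.atleast_2d(P)-c["xyz"])@rot(c); return np.c_[p[:,0]/p[:,2]*c["fx"]+c["cx"],p[:,1]/p[:,2]*c["fy"]+c["cy"]]
def cloud(c):
    v,u=np.mgrid[:480,:640]; d=c["depth"]
    P=np.stack([(u-c["cx"])/c["fx"]*d,(v-c["cy"])/c["fy"]*d,d],-1)
    return P@rot(c).T+c["xyz"]
def big(m):
    k=max(cv2.findContours(m,cv2.RETR_EXTERNAL,cv2.CHAIN_APPROX_NONE)[0],key=cv2.contourArea); return k[:,0,:]
def rect(P):
    (cx,cy),(w,h),a=cv2.minAreaRect((P[:,:2]*1000).astype(np.float32))
    if w<h: w,h,a=h,w,a+90
    return dict(c=(round(cx,1),round(cy,1)),L=round(w,1),W=round(h,1),ang=round(a,2))
E
python3 - <<'E'
from h import *
for n in("top","side"):
    c=load(n+"0.npz"); im=c["image"]; hsv=cv2.cvtColor(im,cv2.COLOR_BGR2HSV)
    g=cv2.inRange(hsv,(60,90,40),(88,255,255))
    roi=np.zeros_like(g)
    if n=="top": roi[220:262,200:285]=1
    else: roi[295:365,205:295]=1
    k=big(g*roi); k=cv2.convexHull(k)[:,0]; print(n,"card",k.min(0),k.max(0),rect(ray(c,k,.005)))
    r=cv2.inRange(hsv,(0,120,60),(8,255,255))|cv2.inRange(hsv,(172,120,60),(180,255,255))
    roi[:]=0
    if n=="top": roi[240:300,340:480]=1
    else: roi[165:235,370:430]=1
    k=big(r*roi); X=cloud(c)[(r*roi)>0]; print("red",k.min(0),k.max(0),np.percentile(X,[5,50,95],axis=0))
    for z in(.09,.1,.11): print(z,rect(ray(c,k,z)))
c=load("top0.npz");P=cloud(c)
print("depth bench",P[350,300],"card",P[243,270],"platform",P[233,400],"base",P[205,400],"bar",P[272,415])
a=c["image"][165:305,200:480]; cv2.imwrite("pics/crop.png",cv2.resize(a,None,fx=2.8,fy=2.8,interpolation=2))
c=load("side0.npz"); a=c["image"][160:370,200:440]; cv2.imwrite("pics/crop2.png",cv2.resize(a,None,fx=2.8,fy=2.8,interpolation=2))
E
```

```text
top card [230 233] [275 252] {'c': (563.0, 163.0), 'L': 102.5, 'W': 43.1, 'ang': 89.18}
red [366 259] [461 285] [[ 0.46539532 -0.27944583  0.09080239]
 [ 0.48650404 -0.18387926  0.09631156]
 [ 0.5094262  -0.09363461  0.1016417 ]]
0.09 {'c': (488.3, -187.1), 'L': 200.0, 'W': 27.6, 'ang': 98.83}
0.1 {'c': (487.9, -185.9), 'L': 198.4, 'W': 27.4, 'ang': 98.83}
0.11 {'c': (487.4, -184.6), 'L': 196.8, 'W': 27.2, 'ang': 98.83}
side card [227 302] [286 361] {'c': (558.3, 176.0), 'L': 131.5, 'W': 47.1, 'ang': 90.18}
red [377 177] [419 226] [[ 0.45965674 -0.26548193  0.08982059]
 [ 0.47346551 -0.14591027  0.09777937]
 [ 0.48893922 -0.09096617  0.10039068]]
0.09 {'c': (486.0, -192.3), 'L': 211.3, 'W': 29.2, 'ang': 98.81}
0.1 {'c': (479.1, -176.0), 'L': 206.9, 'W': 28.6, 'ang': 98.81}
0.11 {'c': (472.3, -159.8), 'L': 202.5, 'W': 27.9, 'ang': 98.81}
depth bench [ 0.32176083  0.05797472 -0.00433593] card [0.56143244 0.12356377 0.0027165 ] platform [ 0.57636209 -0.16695951  0.03347231] base [ 0.64194057 -0.17063211  0.01303366] bar [ 0.48686988 -0.18860384  0.10478492]
```

View pics/crop.png

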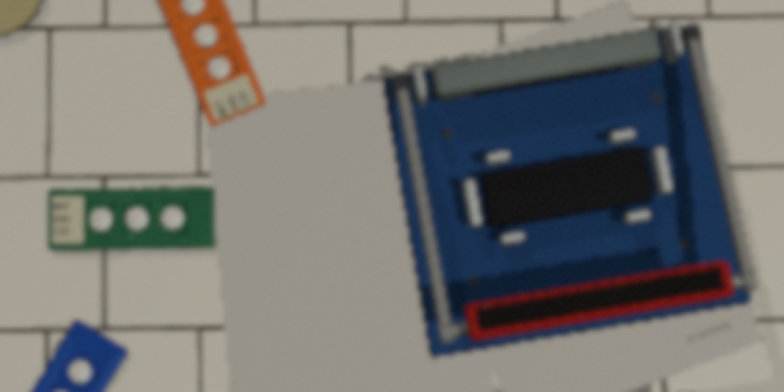

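View pics/crop2.png

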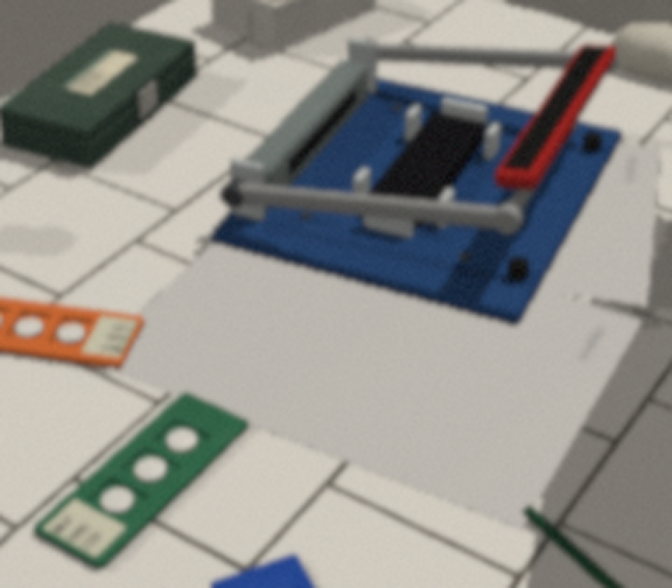

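The crops confirm it: the green card, flat, with three windows and a label (top crop x 48–214, y 188–249). The nest is at crop (568,186), and the bar is raised at crop (600,300). Now the precise card and nest positions.

Run:
```python
from h import *
c=load("top0.npz"); im=c["image"]; hsv=cv2.cvtColor(im,cv2.COLOR_BGR2HSV)
g=cv2.inRange(hsv,(55,50,20),(95,255,255)); roi=np.zeros_like(g); roi[220:262,200:285]=1
ys,xs=np.nonzero(g*roi); print(xs.min(),xs.max(),ys.min(),ys.max())
k=cv2.convexHull(np.c_[xs,ys].astype(np.int32))[:,0]; print(rect(ray(c,k,.005)))
# depth-free corner estimate by crop
print(ray(c,[[217.1,243],[276.4,243],[247,232.1],[247,253.9]],.005)[:,:2]*1000)
s=load("side0.npz"); hs=cv2.cvtColor(s["image"],cv2.COLOR_BGR2HSV)
g=cv2.inRange(hs,(55,50,20),(95,255,255)); roi[:]=0; roi[295:365,205:295]=1
ys,xs=np.nonzero(g*roi); k=cv2.convexHull(np.c_[xs,ys].astype(np.int32))[:,0]; print("side",rect(ray(s,k,.005)))
# platform: dark
v=hsv[...,2]; m=cv2.inRange(hsv,(0,0,0),(180,255,45)); roi[:]=0; roi[212:252,365:440]=1
k=cv2.convexHull(big(cv2.inRange(v,0,40)*roi))[:,0]; print("plat",k.min(0),k.max(0),rect(ray(c,k,.030)))
# locators: bright low-sat
m=cv2.inRange(hsv,(0,0,120),(180,110,255)); roi[:]=0; roi[205:255,360:445]=1
n,l,st,ce=cv2.connectedComponentsWithStats(m*roi)
for i in range(1,n):
    if st[i,4]>8: print(st[i],ce[i].round(1),(ray(c,ce[i],.036)[0,:2]*1000).round(1))
# base plate
b=cv2.inRange(hsv,(100,100,20),(125,255,255)); roi[:]=0; roi[160:305,325:480]=1
k=cv2.convexHull(big(b*roi))[:,0]; print("base",rect(ray(c,k,.012)))
```

```text
218 275 232 253
{'c': (562.8, 176.4), 'L': 129.5, 'W': 47.0, 'ang': 90.62}
[[562.956728   243.15983816]
 [560.99827666 108.82641388]
 [586.74597585 175.39787449]
 [537.28666595 175.30757763]]
side {'c': (558.4, 176.1), 'L': 134.1, 'W': 49.8, 'ang': 90.25}
plat [372 218] [432 246] {'c': (579.5, -171.8), 'L': 133.2, 'W': 46.6, 'ang': 98.89}
[419 212   7   3  15] [422.  212.7] [ 620.3 -216.2]
[375 219   6   3  13] [377.6 220.4] [ 604.8 -118.2]
[435 218   5  15  43] [436.8 225. ] [ 592.6 -247.8]
[367 230   5  15  40] [368.6 237. ] [568.2 -97.7]
[425 241   7   3  13] [427.8 241.6] [ 556.2 -227.1]
[380 248   7   3  14] [383.2 249.3] [ 540.7 -129.1]
base {'c': (593.5, -177.7), 'L': 229.9, 'W': 199.4, 'ang': 99.53}
```

{"method": "carry_out", "body": {
  "series": [
    [0, 0, 0, 0, 0, -0.167],
    [0, 0, 0, 0, 0, -0.167],
    [0, 0, 0, 0, 0, -0.167],
    [0, 0, 0, 0, 0, -0.167],
    [0, 0, 0, 0, 0, -0.167],
    [0, 0, 0, 0, 0, -0.167],
    [0, 0, 0, 0, 0, -0.167],
    [0, 0, 0, 0, 0, 0]
  ],
  "hand": 68,
  "squeeze": 30
}}

```text
t: 1.1
position: [0.2379, -0.5506, 0.3034]
orientation: [-0.0, 0.706, 0.709, 0.0]
contact_force: [0.3, -0.5, -0.1]
width: 0.0681
```

{"method": "carry_out", "body": {
  "series": [
    [45, 20, 0, 0, 0, 0],
    [45, 20, 0, 0, 0, 0],
    [45, 20, 0, 0, 0, 0],
    [45, 20, 0, 0, 0, 0],
    [45, 20, 0, 0, 0, 0],
    [45, 20, 0, 0, 0, 0],
    [45, 20, 0, 0, 0, 0],
    [45, 20, 0, 0, 0, 0]
  ]
}}

```text
t: 2.1
position: [0.3961, -0.1883, 0.304]
orientation: [0.0, 0.706, 0.708, 0.0]
contact_force: [1.0, -1.1, -0.5]
width: 0.068
```

{"method": "carry_out", "body": {
  "series": [
    [45, 20, 0, 0, 0, 0],
    [45, 20, 0, 0, 0, 0],
    [45, 20, 0, 0, 0, 0],
    [45, 20, 0, 0, 0, 0],
    [45, 20, 0, 0, 0, 0],
    [45, 20, 0, 0, 0, 0],
    [45, 20, 0, 0, 0, 0],
    [0, 0, 0, 0, 0, 0]
  ]
}}

```text
t: 3.1
position: [0.5347, 0.1287, 0.3033]
orientation: [-0.0, 0.705, 0.71, 0.0]
contact_force: [-0.7, -0.8, 0.7]
width: 0.0679
```

{"method": "carry_out", "body": {
  "series": [
    [24, 13, 30, 0, 0, 0],
    [23, 13, 40, 0, 0, 0],
    [0, 0, 40, 0, 0, 0],
    [0, 0, 40, 0, 0, 0],
    [0, 0, 30, 0, 0, 0],
    [0, 0, 13, 0, 0, 0],
    [0, 0, 0, 0, 0, 0]
  ]
}}

```text
t: 3.98
position: [0.5591, 0.1725, 0.1105]
orientation: [-0.0, 0.706, 0.709, -0.001]
contact_force: [-0.7, -0.0, -0.1]
width: 0.0681
```

Run:
```python
from h import *
from station import viewer,telemetry
print(telemetry.read_state()["position"],telemetry.read_state()["contact_force"])
c=viewer.capture("side"); np.savez("side1.npz",**c)
a=c["image"][200:400,170:370]; a=cv2.resize(a,None,fx=2.9,fy=2.9,interpolation=2)
d=viewer.capture("top"); cv2.imwrite("pics/p1.png",a)
b=d["image"][200:290,190:310]; cv2.imwrite("pics/p1t.png",cv2.resize(b,None,fx=4,fy=4,interpolation=2))
```

```text
[0.5590933  0.17247103 0.11052136] [-0.70063688 -0.02546245 -0.08791405]
```

View pics/p1.png

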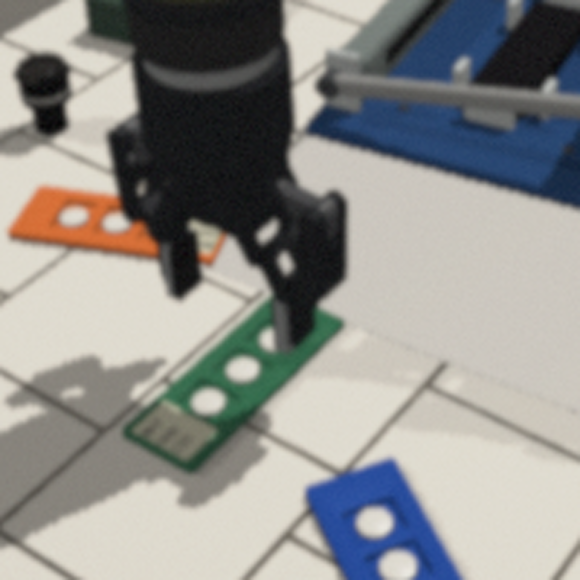

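Run:
```python
from h import *
c=load("side1.npz")
for h in(60,66,70,73,80):
    p=proj(c,[[.559+s*.038,.1725+.011*e,.1105-h/1000] for s in(-1,1) for e in(1,-1)]); print(h,((p-[170,200])*2.9).round(0).tolist())
```

```text
60 [[277.0, 349.0], [303.0, 324.0], [167.0, 294.0], [194.0, 272.0]]
66 [[277.0, 357.0], [303.0, 333.0], [168.0, 302.0], [195.0, 280.0]]
70 [[278.0, 363.0], [304.0, 338.0], [169.0, 308.0], [195.0, 285.0]]
73 [[278.0, 367.0], [304.0, 342.0], [169.0, 312.0], [196.0, 289.0]]
80 [[279.0, 376.0], [305.0, 352.0], [170.0, 321.0], [197.0, 299.0]]
```

{"method": "carry_out", "body": {
  "series": [
    [3.5, 0, 15, 0, 0, 0],
    [0, 0, 12, 0, 0, 0],
    [0, 0, 8, 0, 0, 0],
    [0, 0, 0, 0, 0, 0],
    [0, 0, 0, 0, 0, 0]
  ],
  "hand": 60
}}

```text
t: 4.7
position: [0.5597, 0.1767, 0.076]
orientation: [0.0, 0.705, 0.709, 0.0]
contact_force: [0.3, 1.3, -0.3]
width: 0.0603
```

{"method": "carry_out", "body": {
  "series": [
    [0, 0, 2, 0, 0, 0],
    [0, 0, 1.5, 0, 0, 0],
    [0, 0, 0, 0, 0, 0]
  ]
}}

```text
t: 5.08
position: [0.5596, 0.1766, 0.0724]
orientation: [-0.0, 0.705, 0.709, -0.0]
contact_force: [-0.2, 0.3, -1.1]
width: 0.0601
```

{"method": "carry_out", "body": {
  "series": [
    [0, 0, 1.5, 0, 0, 0],
    [0, 0, 0, 0, 0, 0]
  ]
}}

```text
t: 5.32
position: [0.5595, 0.1766, 0.0708]
orientation: [-0.0, 0.705, 0.709, -0.0]
contact_force: [0.4, -0.5, -0.5]
width: 0.06
```

Run:
```python
from h import *
from station import viewer,telemetry
c=viewer.capture("side"); a=c["image"][250:370,200:320]; cv2.imwrite("pics/p2.png",cv2.resize(a,None,fx=5,fy=5,interpolation=2))
```

```text
(no output)
```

View pics/p2.png

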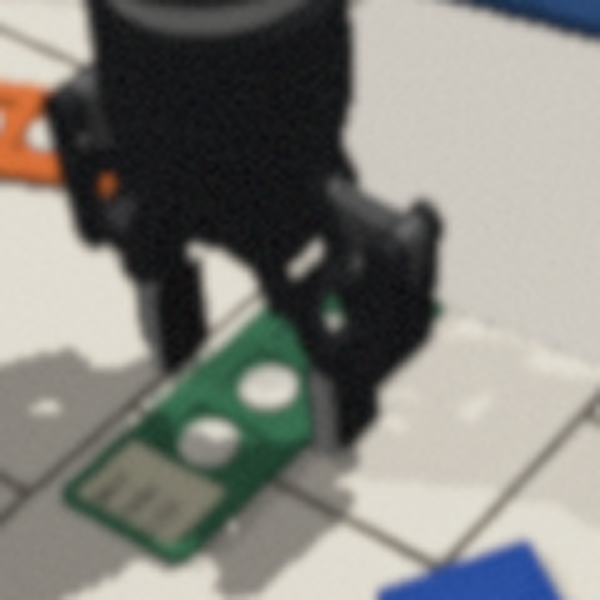

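Both fingers straddle the card's middle (crop 175,330 and 330,420) with the tips just above the bench. I'll close now.

{"method": "carry_out", "body": {
  "series": [
    [0, 0, 0.6, 0, 0, 0],
    [0, 0, 0, 0, 0, 0],
    [0, 0, 0, 0, 0, 0],
    [0, 0, 0, 0, 0, 0],
    [0, 0, 0, 0, 0, 0]
  ],
  "hand": 44,
  "squeeze": 30
}}

```text
t: 6.0
position: [0.5597, 0.1767, 0.0708]
orientation: [0.0, 0.705, 0.709, 0.0]
contact_force: [-1.6, -0.8, 5.9]
width: 0.0485
```

{"method": "carry_out", "body": {
  "series": [
    [0, 0, -5, 0, 0, 0],
    [0, 0, -20, 0, 0, 0],
    [0, 0, -30, 0, 0, 0],
    [0, 0, -40, 0, 0, 0],
    [0, 0, -30, 0, 0, 0],
    [0, 0, 0, 0, 0, 0]
  ]
}}

```text
t: 6.75
position: [0.5613, 0.1772, 0.1981]
orientation: [0.001, 0.705, 0.709, 0.002]
contact_force: [-0.3, -0.2, -0.4]
width: 0.0488
```

Run:
```python
from h import *
from station import viewer,telemetry
c=viewer.capture("side"); np.savez("side2.npz",**c);a=c["image"][150:370,180:380]; cv2.imwrite("pics/p3.png",cv2.resize(a,None,fx=2.7,fy=2.7,interpolation=2))
```

```text
(no output)
```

View pics/p3.png

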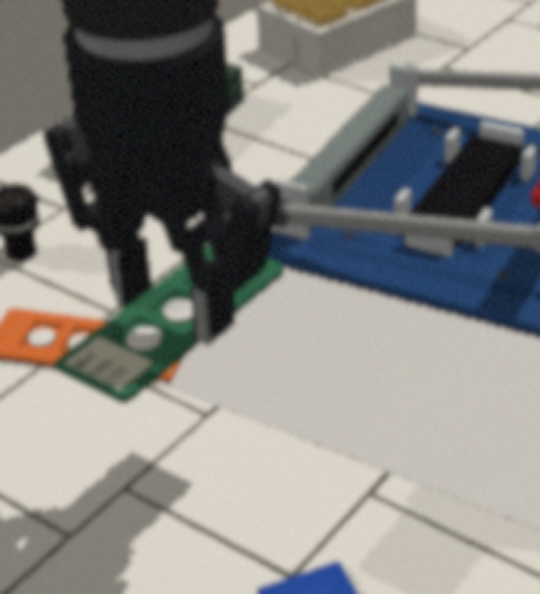

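{"method": "carry_out", "body": {
  "series": [
    [-20, 2, -10, 0, 0, -0.03],
    [-45, 3, -12, 0, 0, -0.03],
    [-45, 3, 0, 0, 0, -0.03],
    [-50, 0, 0, 0, 0, -0.03],
    [-50, -2, 0, 0, 0, -0.034],
    [-50, -4, 0, 0, 0, 0],
    [-50, -4, 0, 0, 0, 0],
    [-30, -4, 0, 0, 0, 0]
  ]
}}

```text
t: 7.8
position: [0.5893, -0.1649, 0.2153]
orientation: [-0.001, 0.649, 0.761, -0.001]
contact_force: [0.8, 0.6, -0.2]
width: 0.0488
```

{"method": "carry_out", "body": {
  "series": [
    [0, 0, 0, 0, 0, 0],
    [0, 0, 0, 0, 0, 0]
  ]
}}

```text
t: 8.05
position: [0.5895, -0.1623, 0.2159]
orientation: [-0.001, 0.648, 0.761, -0.0]
contact_force: [0.2, -0.3, -0.3]
width: 0.0485
```

Run:
```python
from h import *
from station import viewer,telemetry
s=telemetry.read_state(); p=s["position"];q=s["orientation"]
M=R.from_quat([q[1],q[2],q[3],q[0]]).as_matrix()
print(p,"yaw",np.degrees(np.arctan2(M[1,0],M[0,0])),"z axis",M[:,2],s["width"])
d=(np.array([.5804,-.1727,p[2]])-p)*1000; print("to nest in tool",M.T@d)
```

```text
[ 0.58951428 -0.1622506   0.21592794] yaw 99.16320065302864 z axis [-0.00221558  0.00106108 -0.99999698] 0.04847477204725649
to nest in tool [-8.86462619e+00 -1.06620084e+01  9.10571903e-03]
```

{"method": "carry_out", "body": {
  "series": [
    [-5, -5, 0, 0, 0, 0],
    [-4, -5.7, 10, 0, 0, 0],
    [0, 0, 30, 0, 0, 0],
    [0, 0, 30, 0, 0, 0],
    [0, 0, 12, 0, 0, 0],
    [0, 0, 0, 0, 0, 0],
    [0, 0, 0, 0, 0, 0]
  ]
}}

```text
t: 8.93
position: [0.5818, -0.1735, 0.1364]
orientation: [0.001, 0.648, 0.761, 0.0]
contact_force: [0.1, -0.7, 0.2]
width: 0.0488
```

Run:
```python
from h import *
from station import viewer,telemetry
s=telemetry.read_state(); print(s["position"],s["orientation"])
for n,(r0,r1,c0,c1) in dict(side=(130,280,260,440),top=(190,300,330,480)).items():
    c=viewer.capture(n); np.savez(n+"3.npz",**c);a=c["image"][r0:r1,c0:c1]; cv2.imwrite(f"pics/p4{n}.png",cv2.resize(a,None,fx=4,fy=4,interpolation=2))
```

```text
[ 0.5818465  -0.17350956  0.13639889] [7.68928540e-04 6.48266342e-01 7.61413186e-01 3.44290191e-04]
```

View pics/p4side.png

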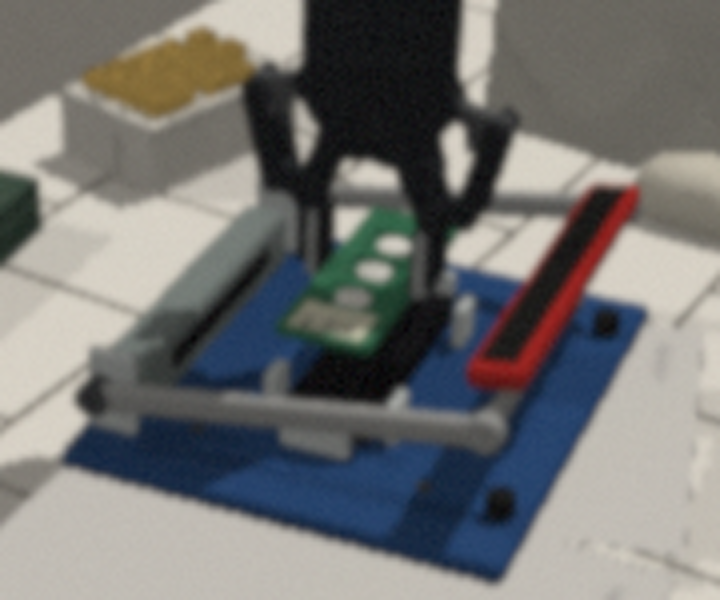

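View pics/p4top.png

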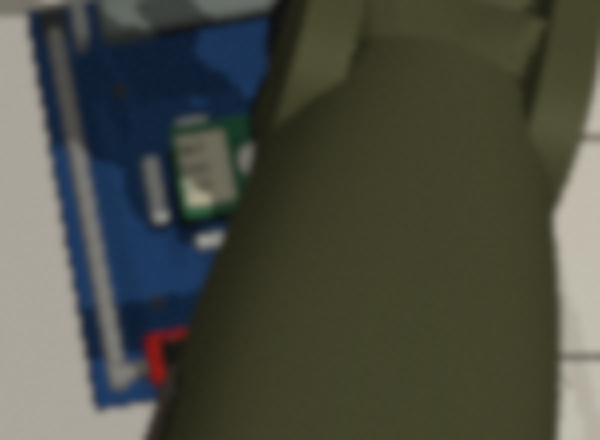

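Run:
```python
from h import *
t=load("top3.npz");s=load("side3.npz")
N=np.array([.5804,-.1727]);a=np.radians(9.1);ex=np.array([np.cos(a),np.sin(a)]);ey=np.array([-np.sin(a),np.cos(a)])
def loc(P,N=N): d=P[:,:2]-N; return (np.c_[d@ex,d@ey]*1000).round(1).tolist()
for z in(.066,.070,.074): print(z,"top L corners(back,front)",loc(ray(t,[[373,220.3],[376,245.8]],z)),"side",loc(ray(s,[[329.5,212.5],[353.7,218.3]],z)))
# green mask
g=cv2.inRange(cv2.cvtColor(t["image"],cv2.COLOR_BGR2HSV),(55,50,20),(95,255,255));g[:, :365]=0;g[:,400:]=0;g[:215]=0;g[250:]=0
ys,xs=np.nonzero(g);print("mask",xs.min(),xs.max(),ys.min(),ys.max())
k=cv2.convexHull(np.c_[xs,ys].astype(np.int32))[:,0];print(k.tolist()); print(loc(ray(t,k,.0706)))
# predicted seated/hover corners in side & top
def W(x,y,z): return np.r_[N+ex*x/1000+ey*y/1000,z]
# locator check side: end left locator top outer/inner top edge corners
for nm,p in dict(endL_in=(0,72,.036),endL_out=(0,80,.036),bL=(29,50,.036),fL=(-29,50,.036)).items():
    print(nm,"side crop",(proj(s,W(*p))-[260,130])*4,"top crop",(proj(t,W(*p))-[330,190])*4)
```

```text
0.066 top L corners(back,front) [[31.0, 62.2], [-24.4, 65.7]] side [[23.0, 61.0], [-27.6, 61.3]]
0.07 top L corners(back,front) [[30.5, 62.5], [-24.7, 66.0]] side [[20.5, 67.1], [-29.8, 67.3]]
0.074 top L corners(back,front) [[30.0, 62.9], [-25.1, 66.3]] side [[17.9, 73.1], [-31.9, 73.3]]
mask 372 393 218 245
[[393, 224], [391, 235], [388, 242], [386, 244], [379, 245], [376, 245], [375, 244], [374, 241], [373, 236], [372, 224], [372, 223], [373, 221], [384, 219], [391, 218], [392, 218]]
[[15.1, 21.9], [-7.5, 30.4], [-21.2, 39.4], [-24.7, 44.4], [-24.2, 59.5], [-23.1, 65.8], [-20.6, 67.5], [-13.9, 68.5], [-3.0, 68.6], [22.9, 66.1], [25.0, 65.7], [28.9, 62.9], [29.1, 38.9], [28.6, 23.7], [28.2, 21.6]]
endL_in side crop [[311.51239822 403.3400984 ]] top crop [[161.62249249 186.53728427]]
endL_out side crop [[305.17043365 411.64214449]] top crop [[147.27954929 189.03784684]]
bL side crop [[275.0072265  367.96323246]] top crop [[191.59357696 128.11826802]]
fL side crop [[383.21251127 394.36332751]] top crop [[210.58939093 231.4487889 ]]
```

Run:
```python
from h import *
s=load("side0.npz");s3=load("side3.npz")
N=np.array([.5804,-.1727]);a=np.radians(9.1);ex=np.array([np.cos(a),np.sin(a)]);ey=np.array([-np.sin(a),np.cos(a)])
def W(x,y,z): return np.r_[N+ex*x/1000+ey*y/1000,z]
im=s["image"][175:255,310:400]; im=cv2.resize(im,None,fx=8,fy=8,interpolation=2)
for x0,x1,y0,y1 in((29,36,41,59),(-36,-29,41,59),(29,36,-59,-41),(-36,-29,-59,-41),(-9,9,72,80),(-9,9,-80,-72)):
    p=(proj(s,[W(x,y,.036) for x,y in((x0,y0),(x1,y0),(x1,y1),(x0,y1))])-[310,175]+.5)*8
    cv2.polylines(im,[p.astype(np.int32)],True,(0,255,255),1)
p=(proj(s,[W(x,y,.030) for x,y in((22,65),(22,-65),(-22,-65),(-22,65))])-[310,175]+.5)*8
cv2.polylines(im,[p.astype(np.int32)],True,(0,0,255),1)
cv2.imwrite("pics/ov.png",im)
im=s3["image"][170:245,310:400]; im=cv2.resize(im,None,fx=8,fy=8,interpolation=2)
T=np.array([.5818,-.1735])
p=(proj(s3,[np.r_[T+ex*x/1000+ey*y/1000,.0706] for x,y in((25,67.5),(25,-67.5),(-25,-67.5),(-25,67.5))])-[310,170]+.5)*8
cv2.polylines(im,[p.astype(np.int32)],True,(0,0,255),1)
cv2.imwrite("pics/ov3.png",im)
```

```text
(no output)
```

View pics/ov.png

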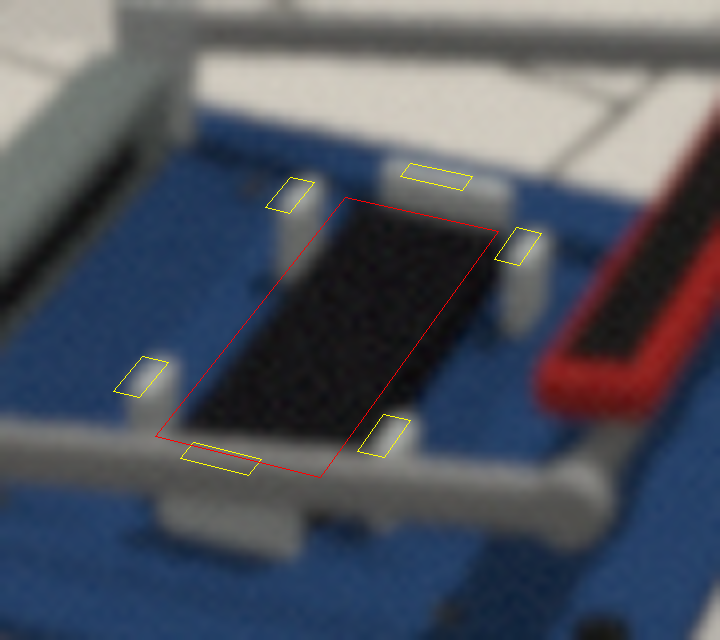

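View pics/ov3.png

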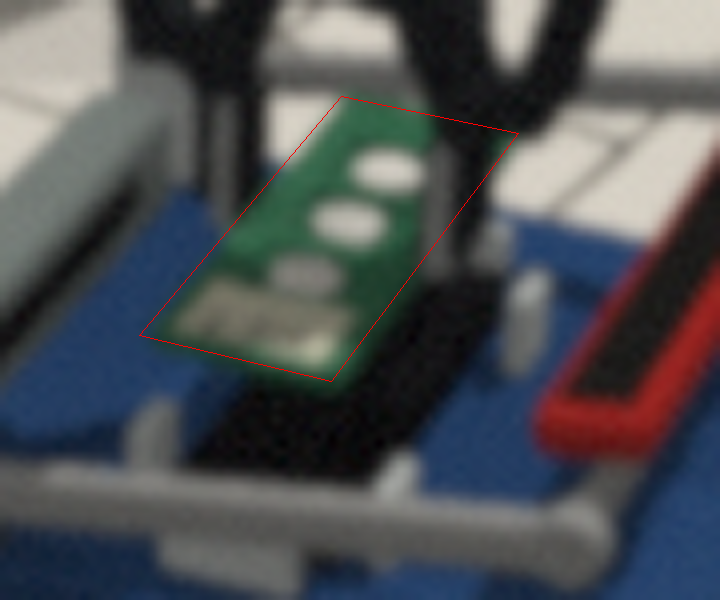

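Both views agree that the card hangs over the nest within about 1–2 mm: the overlays for card and locators shift by the same 1.5 px. I'll trim −1.3 mm in tool y and lower.

{"method": "carry_out", "body": {
  "series": [
    [0, -1.3, 8, 0, 0, 0],
    [0, 0, 10, 0, 0, 0],
    [0, 0, 10, 0, 0, 0],
    [0, 0, 4, 0, 0, 0],
    [0, 0, 0, 0, 0, 0],
    [0, 0, 0, 0, 0, 0]
  ]
}}

```text
t: 9.78
position: [0.5801, -0.1736, 0.1035]
orientation: [0.0, 0.648, 0.761, 0.0]
contact_force: [0.0, -0.8, -0.7]
width: 0.0485
```

{"method": "carry_out", "body": {
  "series": [
    [0, 0, 1.5, 0, 0, 0],
    [0, 0, 0.7, 0, 0, 0],
    [0, 0, 0, 0, 0, 0]
  ]
}}

```text
t: 10.15
position: [0.5798, -0.1736, 0.1011]
orientation: [-0.0, 0.648, 0.761, -0.0]
contact_force: [0.7, 0.4, -0.7]
width: 0.0486
```

{"method": "carry_out", "body": {
  "series": [
    [0, 0, 0.7, 0, 0, 0],
    [0, 0, 0, 0, 0, 0]
  ]
}}

```text
t: 10.4
position: [0.5799, -0.1736, 0.1009]
orientation: [0.0, 0.648, 0.761, 0.0]
contact_force: [-1.5, 1.0, 4.1]
width: 0.0486
```

Run:
```python
from h import *
from station import viewer,telemetry
c=viewer.capture("side"); a=c["image"][165:250,310:410]; cv2.imwrite("pics/p5.png",cv2.resize(a,None,fx=7,fy=7,interpolation=2))
```

```text
(no output)
```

View pics/p5.png

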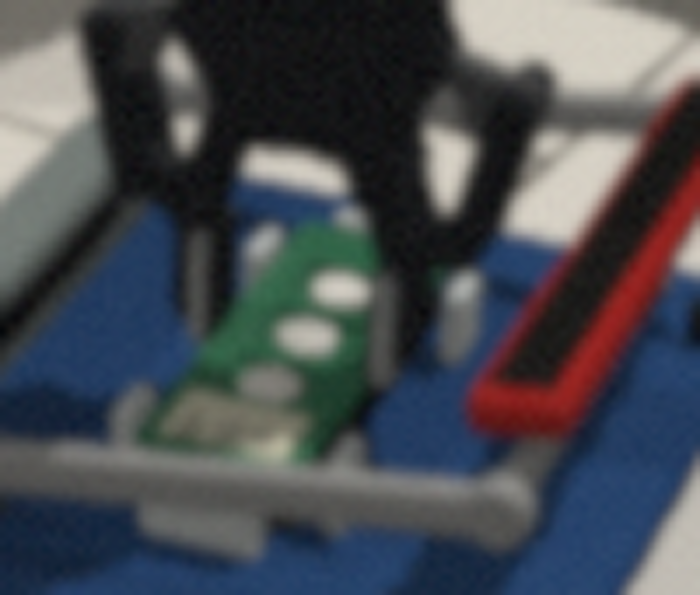

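The card is between the locators, and contact reads 4 N at exactly the expected height. Releasing.

{"method": "carry_out", "body": {
  "series": [
    [0, 0, -0.4, 0, 0, 0],
    [0, 0, 0, 0, 0, 0],
    [0, 0, 0, 0, 0, 0],
    [0, 0, 0, 0, 0, 0],
    [0, 0, 0, 0, 0, 0]
  ],
  "hand": 62
}}

```text
t: 11.08
position: [0.5798, -0.1736, 0.1007]
orientation: [-0.0, 0.648, 0.761, -0.0]
contact_force: [0.7, 0.2, 0.2]
width: 0.0621
```

{"method": "carry_out", "body": {
  "series": [
    [0, 0, -3, 0, 0, 0],
    [0, 0, -10, 0, 0, 0],
    [0, 0, -25, 0, 0, 0],
    [0, 0, -40, 0, 0, 0],
    [0, 0, -50, 0, 0, 0],
    [0, 0, -30, 0, 0, 0],
    [0, 0, 0, 0, 0, 0]
  ]
}}

```text
t: 11.95
position: [0.5815, -0.1741, 0.2628]
orientation: [0.003, 0.648, 0.761, 0.001]
contact_force: [-0.6, -0.1, -0.6]
width: 0.062
```

{"method": "carry_out", "body": {
  "series": [
    [45, -20, 0, 0, 0, 0],
    [45, -20, 0, 0, 0, 0],
    [45, -20, 0, 0, 0, 0],
    [45, -20, 0, 0, 0, 0],
    [0, 0, 0, 0, 0, 0]
  ],
  "hand": 0
}}

```text
t: 12.58
position: [0.4698, -0.0066, 0.2582]
orientation: [-0.001, 0.647, 0.763, -0.001]
contact_force: [0.2, -0.2, -0.3]
width: -0.0
```

Run:
```python
from h import *
from station import viewer,telemetry
for n,(r0,r1,c0,c1) in dict(side=(165,260,300,440),top=(180,300,330,480)).items():
    c=viewer.capture(n); np.savez(n+"6.npz",**c);a=c["image"][r0:r1,c0:c1]; cv2.imwrite(f"pics/p6{n}.png",cv2.resize(a,None,fx=5,fy=5,interpolation=2))
```

```text
(no output)
```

View pics/p6side.png

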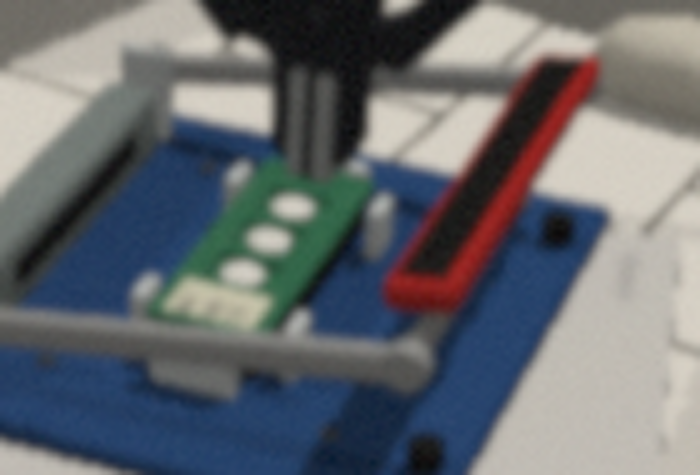

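View pics/p6top.png

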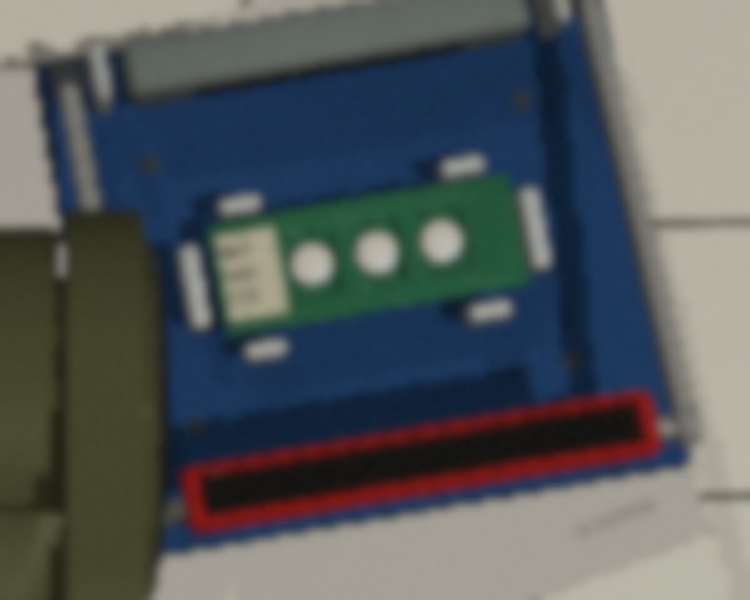

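The card lies flat between all six locators (top crop 370,255). The bar is raised with its middle near crop (420,462). Next is an exact measurement of the bar's middle.

Run:
```python
from h import *
from station import telemetry
c=load("top6.npz");hsv=cv2.cvtColor(c["image"],cv2.COLOR_BGR2HSV)
r=cv2.inRange(hsv,(0,120,60),(8,255,255))|cv2.inRange(hsv,(172,120,60),(180,255,255)); r[:240]=0;r[300:]=0;r[:,:345]=0;r[:,480:]=0
k=big(r); P=cloud(c); 
print("bar",rect(ray(c,k,.098)),"z",np.median(P[...,2][cv2.erode(r,np.ones((2,2)))>0]))
m=np.zeros_like(r);cv2.fillPoly(m,[k],1); 
Q=P[cv2.erode(m,np.ones((3,3)))>0]; A=np.c_[Q[:,:2]-Q[:,:2].mean(0),np.ones(len(Q))]; print("mean z",Q[:,2].mean(), np.linalg.lstsq(A,Q[:,2],rcond=None)[0])
g=cv2.inRange(hsv,(55,50,20),(95,255,255)); g[:205]=0;g[255:]=0;g[:,:365]=0;g[:,445:]=0
ys,xs=np.nonzero(g);h=cv2.convexHull(np.c_[xs,ys].astype(np.int32))[:,0];print("card",rect(ray(c,h,.035)))
s=telemetry.read_state(); p=s["position"];q=s["orientation"];M=R.from_quat([q[1],q[2],q[3],q[0]]).as_matrix()
print(p,np.degrees(np.arctan2(M[1,0],M[0,0])),M.T@((np.array([.4885,-.187,p[2]])-p)*1000))
```

```text
bar {'c': (488.0, -186.1), 'L': 198.7, 'W': 27.4, 'ang': 98.83} z 0.09635674203342393
mean z 0.09849641459423618 [-1.08850198 -0.10598599  0.09849641]
card {'c': (581.7, -173.2), 'L': 137.5, 'W': 53.0, 'ang': 99.21}
[ 0.47205257 -0.00845953  0.25860399] 99.22664753563815 [-1.78867647e+02 -1.23926048e+01  8.24687380e-02]
```

{"method": "carry_out", "body": {
  "series": [
    [-25, -2, 0, 0, 0, 0],
    [-35, -2, 0, 0, 0, 0],
    [-40, -3, 0, 0, 0, 0],
    [-40, -3, 0, 0, 0, 0],
    [-25, -2, 0, 0, 0, 0],
    [-14, -0.5, 0, 0, 0, 0],
    [0, 0, 0, 0, 0, 0],
    [0, 0, 0, 0, 0, 0]
  ]
}}

```text
t: 13.68
position: [0.4883, -0.1868, 0.2586]
orientation: [-0.0, 0.648, 0.761, 0.0]
contact_force: [-0.7, 0.4, 1.0]
width: -0.0
```

{"method": "carry_out", "body": {
  "series": [
    [0, 0, 20, 0, 0, 0],
    [0, 0, 25, 0, 0, 0],
    [0, 0, 22, 0, 0, 0],
    [0, 0, 0, 0, 0, 0],
    [0, 0, 0, 0, 0, 0]
  ]
}}

```text
t: 14.3
position: [0.4888, -0.1869, 0.1927]
orientation: [0.0, 0.648, 0.762, 0.0]
contact_force: [0.6, -1.2, -0.1]
width: -0.0004
```

Run:
```python
from h import *
from station import viewer,telemetry
c=viewer.capture("side"); a=c["image"][130:250,320:470]; cv2.imwrite("pics/p7.png",cv2.resize(a,None,fx=5,fy=5,interpolation=2))
s=telemetry.read_state(); p=s["position"];q=s["orientation"];M=R.from_quat([q[1],q[2],q[3],q[0]]).as_matrix()
print(p,M.T@((np.array([.4885,-.187,p[2]])-p)*1000),s["contact_force"])
```

```text
[ 0.48902841 -0.187126    0.19291852] [ 0.208946   -0.50142766 -0.00082925] [-0.30820834  0.34134932 -0.26562868]
```

View pics/p7.png

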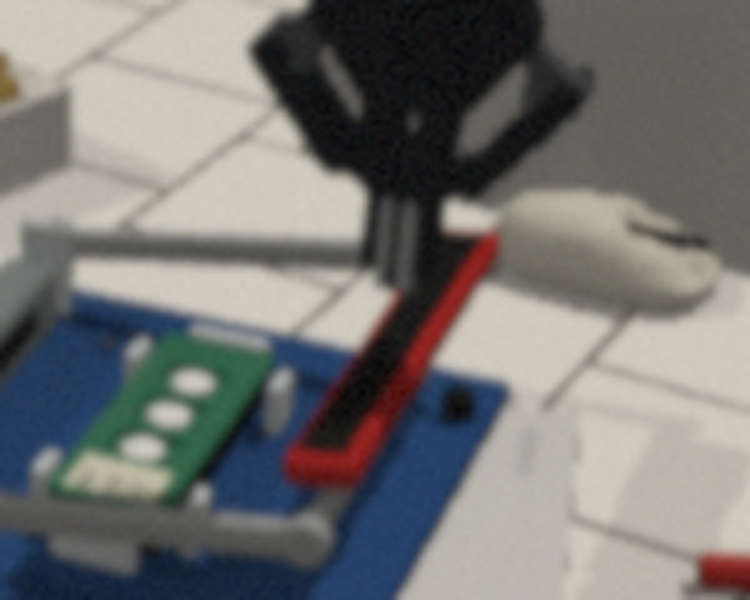

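The tips hang over the middle of the bar, about 20 mm above it (crop 395,280). I'll lower to contact.

{"method": "carry_out", "body": {
  "series": [
    [0, 0, 10, 0, 0, 0],
    [0, 0, 7, 0, 0, 0],
    [0, 0, 2, 0, 0, 0],
    [0, 0, 2, 0, 0, 0],
    [0, 0, 0, 0, 0, 0]
  ]
}}

```text
t: 14.98
position: [0.4883, -0.1874, 0.1707]
orientation: [-0.0, 0.648, 0.761, -0.0]
contact_force: [-0.4, 0.0, -0.2]
width: 0.0002
```

{"method": "carry_out", "body": {
  "series": [
    [0, -0.5, 2, 0, 0, 0],
    [0, -0.5, 2, 0, 0, 0],
    [0, -0.5, 2, 0, 0, 0],
    [0, 0, 0, 0, 0, 0]
  ]
}}

```text
t: 15.48
position: [0.4869, -0.1877, 0.1647]
orientation: [0.0, 0.648, 0.761, -0.0]
contact_force: [0.3, 0.3, 2.0]
width: -0.0003
```

{"method": "carry_out", "body": {
  "series": [
    [0, -0.5, 2, 0, 0, 0],
    [0, -0.5, 2, 0, 0, 0],
    [0, -0.5, 2, 0, 0, 0],
    [0, -0.5, 2, 0, 0, 0],
    [0, 0, 0, 0, 0, 0]
  ]
}}

```text
t: 16.1
position: [0.4849, -0.1879, 0.1566]
orientation: [0.0, 0.648, 0.761, -0.0]
contact_force: [0.6, 0.1, 1.4]
width: 0.0002
```

Run:
```python
from h import *
from station import viewer,telemetry
c=viewer.capture("side"); a=c["image"][130:250,320:470]; cv2.imwrite("pics/p8.png",cv2.resize(a,None,fx=5,fy=5,interpolation=2))
print(telemetry.read_state()["moment"])
```

```text
[-0.13293214 -0.13300378 -0.04719772]
```

View pics/p8.png

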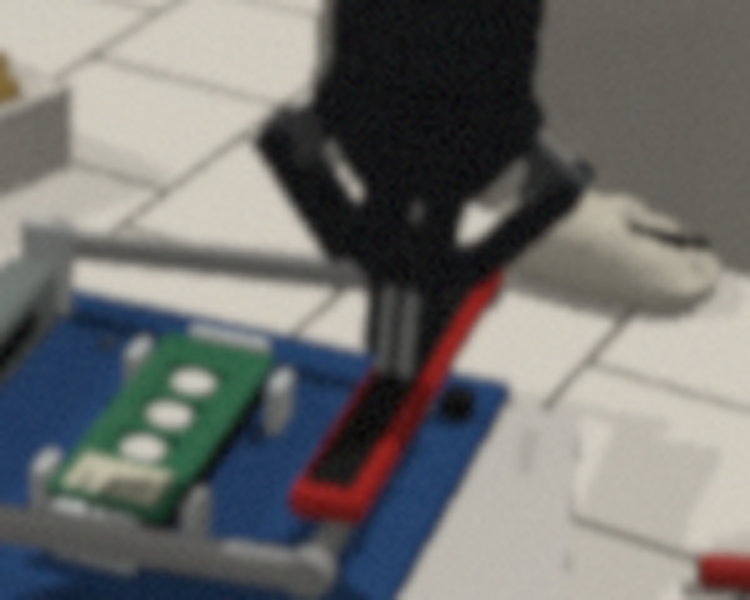

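```bash
cat > tilt.py <<'E'
from h import *
from station import viewer,telemetry
N=np.array([.5804,-.1727]);a=np.radians(9.1);ex=np.array([np.cos(a),np.sin(a)]);ey=np.array([-np.sin(a),np.cos(a)])
def tilt(c):
    hsv=cv2.cvtColor(c["image"],cv2.COLOR_BGR2HSV)
    r=cv2.inRange(hsv,(0,120,60),(8,255,255))|cv2.inRange(hsv,(172,120,60),(180,255,255)); P=cloud(c)
    d=P[...,:2]-N; x=d@ex*1000;y=d@ey*1000;z=P[...,2]*1000
    for lo,hi in((70,98),(-98,-70)):
        m=(r>0)&(x>-118)&(x<-75)&(y>lo)&(y<hi)&(z>40)
        print("y",lo,"n",m.sum(),"z pct 50/75/90",np.percentile(z[m],[50,75,90]).round(1), "x",np.median(x[m]).round(1))
if __name__=="__main__":
    for f in("side0.npz","side6.npz"): print(f);tilt(load(f))
    print("now");c=viewer.capture("side");np.savez("now.npz",**c);tilt(c)
    print("top"); tilt(load("top6.npz"))
    c=viewer.capture("top");tilt(c)
    cv2.imwrite("pics/ttop%d.png"%(telemetry.read_state()["t"]*100),cv2.resize(c["image"][180:310,320:490],None,fx=4,fy=4))
E
python3 tilt.py; ls pics|grep tt
```

```text
side0.npz
y 70 n 125 z pct 50/75/90 [97.1 98.4 99.5] x -101.7
y -98 n 31 z pct 50/75/90 [98.3 99.3 99.6] x -107.9
side6.npz
y 70 n 131 z pct 50/75/90 [96.6 98.6 99.7] x -101.2
y -98 n 28 z pct 50/75/90 [98.  98.9 99.9] x -107.7
now
y 70 n 120 z pct 50/75/90 [83.2 84.5 85.4] x -105.4
y -98 n 12 z pct 50/75/90 [82.8 84.2 84.7] x -112.5
top
y 70 n 108 z pct 50/75/90 [ 95.6  98.8 100.8] x -95.6
y -98 n 100 z pct 50/75/90 [ 96.9  98.8 100.3] x -98.7
y 70 n 99 z pct 50/75/90 [82.6 84.2 86. ] x -101.2Traceback (most recent call last):
  File "tilt.py", line 15, in <module>
    c=viewer.capture("top");tilt(c)
                            ~~~~^^^
  File "tilt.py", line 10, in tilt
    print("y",lo,"n",m.sum(),"z pct 50/75/90",np.percentile(z[m],[50,75,90]).round(1), "x",np.median(x[m]).round(1))
                                              ~~~~~~~~~~~~~^^^^^^^^^^^^^^^^^
    return _quantile_unchecked(
        a, q, axis, out, overwrite_input, method, keepdims, weights)
    return _ureduce(a,
                    func=_quantile_ureduce_func,
    ...<5 lines>...
                    overwrite_input=overwrite_input,
                    method=method)
    r = func(a, **kwargs)
    result = _quantile(arr,
                       quantiles=q,
    ...<2 lines>...
                       out=out,
                       weights=wgt)
    slices_having_nans = np.isnan(arr[-1, ...])
                                  ~~~^^^^^^^^^
IndexError: index -1 is out of bounds for axis 0 with size 0
```

The bar is level (both ends at about 84 mm) and following the fingers. I'll continue to home.

{"method": "carry_out", "body": {
  "series": [
    [0, -0.5, 2, 0, 0, 0],
    [0, -0.5, 2, 0, 0, 0],
    [0, -0.5, 2, 0, 0, 0],
    [0, -0.4, 2, 0, 0, 0],
    [0, -0.4, 2, 0, 0, 0],
    [0, -0.3, 2, 0, 0, 0],
    [0, -0.3, 2, 0, 0, 0],
    [0, 0, 2, 0, 0, 0]
  ]
}}

```text
t: 17.25
position: [0.482, -0.1883, 0.1407]
orientation: [-0.0, 0.648, 0.761, -0.0]
contact_force: [2.0, 0.2, 3.6]
width: -0.0001
```

{"method": "carry_out", "body": {
  "series": [
    [0, 0, 2, 0, 0, 0],
    [0, 0, 1.5, 0, 0, 0],
    [0, 0, 0, 0, 0, 0]
  ]
}}

```text
t: 17.62
position: [0.4816, -0.1884, 0.1369]
orientation: [-0.0, 0.648, 0.761, -0.0]
contact_force: [1.0, -0.4, 0.6]
width: 0.0001
```

{"method": "carry_out", "body": {
  "series": [
    [0, 0, 1, 0, 0, 0],
    [0, 0, 0, 0, 0, 0]
  ]
}}

```text
t: 17.88
position: [0.4816, -0.1883, 0.136]
orientation: [-0.0, 0.648, 0.761, -0.0]
contact_force: [-0.5, 0.1, 1.0]
width: -0.0004
```

{"method": "carry_out", "body": {
  "series": [
    [0, 0, 0.7, 0, 0, 0],
    [0, 0, 0, 0, 0, 0]
  ]
}}

```text
t: 18.12
position: [0.4816, -0.1884, 0.1356]
orientation: [-0.0, 0.648, 0.761, -0.0]
contact_force: [-3.2, -1.1, 4.5]
width: 0.0002
```

{"method": "carry_out", "body": {
  "series": [
    [0, 0, 0.7, 0, 0, 0],
    [0, 0, 0, 0, 0, 0]
  ]
}}

```text
t: 18.38
position: [0.4816, -0.1884, 0.1354]
orientation: [-0.0, 0.648, 0.761, -0.0]
contact_force: [-3.6, 0.1, 10.1]
width: 0.0001
```

{"method": "carry_out", "body": {
  "series": [
    [0, 0, 0.5, 0, 0, 0],
    [0, 0, 0, 0, 0, 0],
    [0, 0, 0, 0, 0, 0]
  ]
}}

```text
t: 18.75
position: [0.4816, -0.1884, 0.1353]
orientation: [-0.0, 0.648, 0.761, -0.0]
contact_force: [-6.1, 1.5, 13.8]
width: -0.0004
```

This is the hard stop: 14 N with no further travel, tip at 62–63 mm. I'll retreat straight up and away, then look.

{"method": "carry_out", "body": {
  "series": [
    [0, 0, 0, 0, 0, 0],
    [0, 0, -2, 0, 0, 0],
    [0, 0, -8, 0, 0, 0],
    [0, 0, -25, 0, 0, 0],
    [0, 0, -40, 0, 0, 0],
    [0, 0, -40, 0, 0, 0],
    [0, 0, 0, 0, 0, 0]
  ]
}}

```text
t: 19.62
position: [0.4841, -0.189, 0.2529]
orientation: [0.003, 0.648, 0.761, 0.001]
contact_force: [0.7, 0.2, -0.0]
width: -0.0002
```

{"method": "carry_out", "body": {
  "series": [
    [45, 0, 0, 0, 0, 0],
    [45, 0, 0, 0, 0, 0],
    [45, 0, 0, 0, 0, 0],
    [45, 0, 0, 0, 0, 0],
    [30, 0, 0, 0, 0, 0],
    [0, 0, 0, 0, 0, 0],
    [0, 0, 0, 0, 0, 0]
  ]
}}

```text
t: 20.5
position: [0.4485, 0.0187, 0.2489]
orientation: [-0.0, 0.648, 0.761, -0.0]
contact_force: [-0.2, -0.4, 0.3]
width: -0.0005
```

Run:
```python
from tilt import *
for n,(r0,r1,c0,c1) in dict(side=(150,270,300,450),top=(180,300,330,480)).items():
    c=viewer.capture(n); cv2.imwrite(f"pics/p9{n}.png",cv2.resize(c["image"][r0:r1,c0:c1],None,fx=5,fy=5,interpolation=2))
    print(n)
    if n=="top":
        hsv=cv2.cvtColor(c["image"],cv2.COLOR_BGR2HSV)
        g=cv2.inRange(hsv,(55,50,20),(95,255,255)); g[:205]=0;g[255:]=0;g[:,:365]=0;g[:,445:]=0
        ys,xs=np.nonzero(g);h=cv2.convexHull(np.c_[xs,ys].astype(np.int32))[:,0];print("card",rect(ray(c,h,.035)))
    try: tilt(c)
    except IndexError: print("hidden")
print(telemetry.read_state()["t"],telemetry.read_state()["contact_force"])
```

```text
side
y 70 n 129 z pct 50/75/90 [62.8 64.  64.8] x -106.4
y -98 n 29 z pct 50/75/90 [63.8 64.4 65.4] x -112.9
top
card {'c': (581.7, -173.2), 'L': 137.5, 'W': 53.0, 'ang': 99.21}
y 70 n 100 z pct 50/75/90 [62.4 64.1 66.4] x -96.1
y -98 n 94 z pct 50/75/90 [62.1 63.5 64.8] x -98.4
20.6 [ 0.08472186  0.1752557  -1.09224581]
```

View pics/p9side.png

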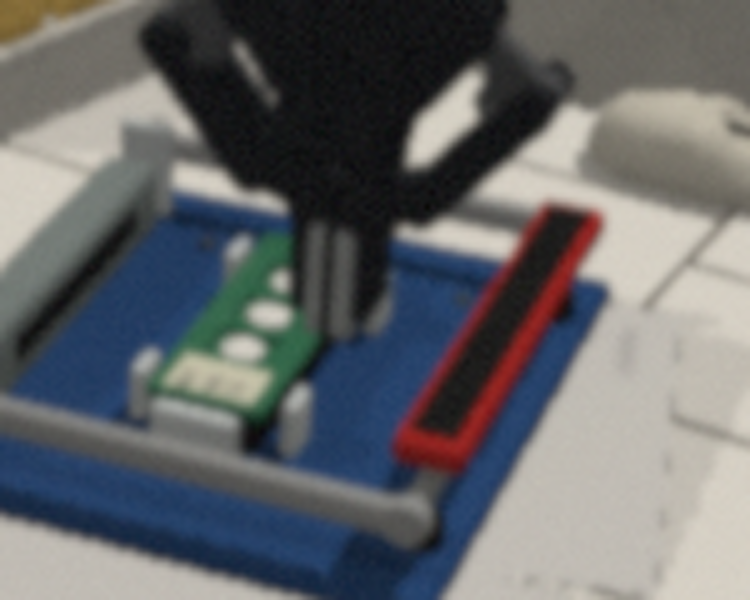

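View pics/p9top.png

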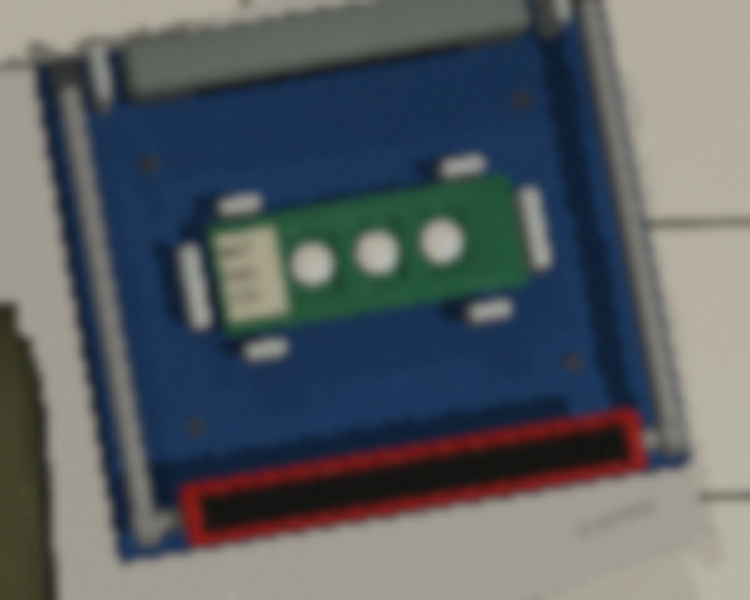

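The bar is home (about 63–64 mm at both ends, level) and the card has not moved. Handing in.

```bash
python3 -c "
from station import bot
print(bot.hand_in())"
```

```text
the job is handed in; nothing more can be done
None
```

I laid the green card in the nest while the bar was still raised, then pushed the bar down at its middle until it stopped, and handed in at about 20.6 s. The hand-in gives no verdict.

**Card:** in the last pictures it lies flat between all six locators. It is about 1.5 mm from the measured nest centre, turned less than 0.01 rad from the nest, and did not move while the bar was pressed.

**Bar:** it stayed level (both ends at about 84 mm) in the mid-press check. It stopped with 14 N on it and no further travel. After the arm withdrew, both ends read 62–64 mm in both cameras against 63 mm for home, level within about 1 mm.

**Robot:** it stands clear of everything, with the force reading close to zero.

**Disagreements:**
- **Camera offset:** the two cameras differed by about 4 mm in x on the card as it lay on the bench. I used the top camera, and the side view agreed on where the card sat relative to the nest before I lowered it.
- **Grip width:** it read 48.5 mm on the 50 mm card, but the card held firmly.

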